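Unscrew the spool-retaining cap from a slanted wire pay-off spindle

TASK

The spool on the slanted wire pay-off stand is empty and has to be freed for changing. Unscrew the red knurled retaining cap anticlockwise, several turns, until the thread lets go (do not force it over the thread), lift it off the spindle and stand it in the grey tray, open end down so that it cannot roll. Leave the beige spool on its spindle and the spool in the tray standing where it is.

Things in the scene. Friction and masses are not known exactly. Their poses are not given: they have to be found in the camera images.
- payoff_stand: Pay-off stand for wire spools: a heavy green wedge-shaped casting on four rubber feet, 132 x 100 mm in plan, 75 mm high at the back, fixed to the bench. Origin: centre of its underside on the bench. Its low front side faces its own -x; its top face slopes 25 degrees down to that side.
- spindle: Steel spindle square to the stand's slope: it leans 25 degrees from vertical toward the stand's own -x, roughly toward the robot. Origin on the felt-faced drag disc (58 mm wide) where the spool rests, 59 mm above the bench; z points up along the spindle. 16.8 mm shaft to z = 40 mm, then a coarse right-hand thread, 16 mm across, 6 mm a turn; tip at z = 65.5 mm.
- cap: Red knurled cylindrical cap, 32 mm across, 40 mm high, 80 g, white mark on its closed top. Origin: centre of its open underside; z to its top. Starts screwed down, underside on the spool at spindle z = 42 mm. Anticlockwise (looking down on it) it rises 6 mm a turn, free after about 2 turns (12.6 rad, 12 mm up), then 11.5 mm more to pass the tip. Turns easily, stays where left, cannot be pulled off unturned.
- spool: Empty beige plastic spool on the spindle under the cap: 42 mm high, two flanges 48 mm in diameter and 4 mm thick, barrel 24 mm, through bore 19 mm, 40 g. Origin: centre of its lower flange's underside; own z along its axis, which at the start lies along the spindle. Loose on the spindle.
- tray: Shallow grey tray with a black rubber mat, 160 mm (own x) by 160 mm (own y), walls 4 mm thick, rim 30 mm and inner floor 10 mm above the bench, fixed. Origin: centre of its underside.
- old_spool: Cream spool, 40 mm in diameter and 50 mm high, standing loose in the tray near its own +x side. Origin: centre of its underside.
- full_spool: Full spool of copper wire with pale flanges, 62 mm in diameter and 56 mm high, standing at the back of the bench, fixed. Origin: centre of its underside.
- glue_bottle: Small bottle with a blue nozzle, 26 mm in diameter and 66 mm high, standing at the back of the bench, fixed. Origin: centre of its underside.
- loupe: Black loupe, 37 mm in diameter and 37 mm high, standing near the front edge of the bench, fixed. Origin: centre of its underside.
There are look-alikes about, which are no part of the job. Of the things shaped like the cap, the red one is meant. What is shaped like the spool but yellow is not meant.

How it is judged:
On the way:
1. the cap has been unscrewed and is past the tip of the spindle (z of cap in the frame of spindle above 0.067 m), for 0.1 s.
At the end, for the whole second after the job is handed in: The cap stands on the tray's floor, open end down (origin within 65 mm of the tray's centre in its x and y, under 18 mm above its underside, leaning less than 0.2 rad), at rest; the spool is still on the spindle, at most 15 mm up from the disc (x of cap in the frame of tray between -0.065 and 0.065 m and y of cap in the frame of tray between -0.065 and 0.065 m and z of cap in the frame of tray between 0 and 0.018 m and angle between cap's own z axis and vertical below 0.2 rad and linear speed of cap below 0.03 m/s and z of spool in the frame of spindle below 0.015 m); the robot touches nothing.
It fails at once if the cap is forced on its thread: it and the spindle press on each other with over 60 N (contact force between cap and spindle above 60 N).
It fails at once if the spool is pulled more than 40 mm up the spindle (z of spool in the frame of spindle above 0.04 m).
It fails at once if the spool already in the tray is knocked over or shifted more than 30 mm (angle between old_spool's own z axis and vertical above 0.5 rad or distance of old_spool from where it was at the start of the episode above 0.03 m).
It also fails if it takes over 72 s, if anything falls off the work surface, if the arm or the gripper's body presses on something with over 40 N, if the wrist force passes 120 N, or if a joint passes its speed limit or range.

ROBOT

A 6-joint arm with a two-finger parallel gripper is mounted at the origin on a cart in front of the work surface, level with it; the furniture and walls round the work are solid. World frame = base frame: x ahead of the robot, y to its left, z up, the work surface at z = 0. Lengths are in m, angles in rad, forces in N, time in s.
With the tool pointing down it reaches from about 0.3 to 0.875 m from the base axis. Payload 6.4 kg.
Tool frame: the origin (TCP) lies between the finger pads; the fingertips stand 14 mm ahead of it and the grasp point (between the pads) lies 5 mm behind it; z points along the fingers, y is the direction in which the jaws open and shut (so a half turn about z gives the same grasp; the last joint's range is limited). The gripper opens to 85 mm and grips with 20 to 120 N. Pads are 22 mm wide; open, the fingers measure 114 mm over their backs; the gripper's body (76 mm by 85 mm) begins 54 mm behind the grasp point. The pads swing forward as they close: fully open they stand 13 mm farther back than shut.
Start: joints at [1.036, 0.181, 1.607, -0, 1.354, -0.206], TCP at [0.186, 0.544, 0.21] pointing down, gripper open.
Joint ranges: [-2.99, 2.99], [-0.89, 2.07], [0.3, 2.58], [-1.14, 4.28], [0, 2.63], [-3.12, 3.12]. Speed limits (rad/s): [2.57, 2.57, 3.01, 3.14, 3.14, 3.14].

INTERFACE

Orientations are given as a rotation vector (axis times angle).
In Python, from bench import monitor, viewer, close_job, spotter gives the robot as it stands. The module is installed in compiled form; this text tells all that it offers.
- The arm moves only by the shell command python3 -m crank 'ROWS' [FORCE]. ROWS is JSON, a list of rows, each a list of 3 entries, a list of its own where there are three numbers: the opening, from 0 (shut) to 1 (fully open), then the shift along the tool's x, y, z in cm, then the turn, a rotation vector about the tool's x, y, z in degrees. A call has 1 to 5 rows; each row is the pose to reach, as a shift and turn from the pose commanded when the call began, along the tool's axes at that moment; what a row does not reach only later rows make up. A row lasts 1/12 s, in which the tool goes at most 41.7 mm and 7.16 degrees, less where a joint would pass 70% of its speed; a pose out of reach is approached as far as the arm can. A call with a gripper value outside its range is refused whole. The fingers move at their own pace and stop on an object; FORCE is the grip in N (left out, the last holds). Time passes only in rows, so rows that repeat a pose let the fingers close. It gives the time, the measured TCP pose, the force and the opening at its end, in the units of the state.
- monitor.state(): the state, without advancing time (a new reading comes with each control period).
- viewer.grab_frame(name): name is "scene" or "top" or "wrist"; returns a dict with "img" (420x560x3 uint8, red, green, blue), "range_z" (420x560 float32, m along the optical axis (not along the pixel's ray), 0 where there is no reading), "intrinsics" (3x3 intrinsics, pixels), "position" and "orientation" of the camera in the world. Camera axes: x right, y up, looking along -z (the intrinsics and any distortion apply to the point x, -y, -z); pixel columns grow to the right and rows downward; lengths in m; the calibration is good to about 2 mm. A picture is of the moment at which its call begins.
- close_job(): hands the job in, once; it reports no verdict.
Trained networks look in a picture, given as the dict that the camera call returned (one of the last four; its "shot" number tells which), for a name from the list of things; names that differ only in an ending like _2 or _b are one class to them, and where a whole thing is asked for, a point or a joint stands for the part that bears it (a point fixed in the world has none). Each returns a list of dicts, best first, with "p" (0 to 1); they miss things now and then, are a little off and sometimes report something else, mostly with a low value. They report only what shows in the picture. A call takes as long as a camera call. They do not tell look-alikes from the thing itself.
- spotter.masks_of(picture, label): "mask" (420x560 bool, what is visible of it) and "extent" ([left, top, width, height] in pixels, round what is visible of it).
- spotter.pinpoint(picture, label): "xy" ([column, row] in pixels: a listed point, or the origin of a listed thing).
The state is a dict: "clock": time; "joint_pos": joint angles; "joint_velocities": joint speeds; "joint_torque": joint torques, N m; "tool_pos": TCP position; "orientation": TCP orientation; "force": force on the tool from outside, world axes, zero at the start; "ft_torque": the same for the moment, N m; "opening": opening from 0.0 (shut) to 1.0 (fully open).
Only numpy, scipy, OpenCV 4.12 (cv2) and the standard library are available. Lean on these libraries where they do the work, as an engineer would, in place of code of your own. Each camera call takes 0.05 s, during which the arm holds its last target. There are 200 camera calls.

## Working session

There is one attempt and no reset: what is moved stays moved. The work goes in short steps, Python scripts to look and compute and a shell command to move; the robot and the scene stay as the last step left them, time stands still between calls to the robot, and variables do not carry over. Pictures are saved under pics/ and viewed, about 8 in all and at most 12, crops included, and the job is handed in when it is done.

```bash
mkdir -p pics
cat > h.py <<'E'
import numpy as np, cv2
from scipy.spatial.transform import Rotation as R
from bench import monitor, viewer, close_job, spotter
def rot(o):
    o=np.array(o,float)
    if o.shape==(3,3): return o
    return R.from_rotvec(o).as_matrix() if o.size==3 else R.from_quat(o).as_matrix()
def pts(f,mask=None):
    K=f["intrinsics"];d=f["range_z"]
    v,u=np.nonzero((d>0)&(mask if mask is not None else True))
    z=d[v,u];c=np.stack([(u-K[0][2])/K[0][0]*z,-(v-K[1][2])/K[1][1]*z,-z],1)
    return c@rot(f["orientation"]).T+np.array(f["position"])
def save(f,n,crop=None,s=1):
    im=f["img"][:,:,::-1]
    if crop: x,y,w,h=crop; im=im[y:y+h,x:x+w]
    cv2.imwrite("pics/"+n,cv2.resize(im,None,fx=s,fy=s,interpolation=cv2.INTER_CUBIC))
E
python3 - <<'E'
from h import *
s=monitor.state();print(s)
fs={}
for n in("scene","top"):
    f=viewer.grab_frame(n);fs[n]=f;print(n,f["position"],f["orientation"],f["intrinsics"])
    for l in("cap","spool","payoff_stand","tray","old_spool","spindle"):
        for m in spotter.masks_of(f,l)[:4]:
            p=pts(f,m["mask"]); 
            if len(p): print(l,round(m["p"],2),m["extent"],np.median(p,0).round(3),p.min(0).round(3),p.max(0).round(3),np.median(f["img"][m["mask"]],0))
im=np.vstack([fs["scene"]["img"],fs["top"]["img"]])[:,:,::-1]
cv2.imwrite("pics/a.png",cv2.resize(np.hstack([fs["scene"]["img"],fs["top"]["img"]])[:,:,::-1],(800,300),interpolation=cv2.INTER_AREA))
E
```

```text
{'clock': 0.0, 'joint_pos': array([ 1.03569096e+00,  1.81555424e-01,  1.60797852e+00,  2.73399241e-05,
        1.35383894e+00, -2.06299317e-01]), 'joint_velocities': array([ 0.00156916,  0.00042171,  0.00196287,  0.00046089, -0.00054598,
       -0.00130278]), 'joint_torque': array([ 1.45325437e-03, -4.44892037e+01, -3.51324069e+01, -1.07030219e-04,
        9.29757371e-03, -1.34876814e-05]), 'tool_pos': array([0.18534366, 0.54368944, 0.20879037]), 'orientation': array([-5.14063207e-01, -3.09856881e+00,  2.59068546e-03]), 'force': array([-0.26109618,  0.52676027,  0.50988296]), 'ft_torque': array([-0.0066539 , -0.036771  , -0.01211401]), 'opening': 1.0024282497538968}
scene [ 0.21970057 -0.65194341  0.73003798] [ 0.71418579 -0.2206165  -0.57257118] [[447.89485395   0.         283.25787754]
 [  0.         447.89485395 207.26754652]
 [  0.           0.           1.        ]]
cap 0.62 [293.5, 307.3, 24.4, 23.6] [ 0.467 -0.359  0.027] [ 0.453 -0.374  0.002] [ 0.484 -0.334  0.033] [221. 214.  89.]
cap 0.57 [277.1, 202.5, 15.6, 22.3] [ 0.526 -0.206  0.124] [ 0.511 -0.215  0.095] [ 0.548 -0.1
[... 1025 characters left out ...]
 [ 0.557 -0.212  0.094] [ 0.524 -0.232  0.041] [ 0.577 -0.18   0.108] [246. 233. 182.]
spool 0.58 [226.5, 294.3, 25.5, 21.0] [ 0.345 -0.096  0.041] [ 0.312 -0.12  -0.003] [ 0.368 -0.069  0.046] [246. 247.  86.]
spool 0.35 [180.7, 189.0, 22.1, 19.9] [0.597 0.024 0.059] [0.579 0.007 0.01 ] [0.617 0.045 0.065] [246. 247. 227.]
payoff_stand 0.93 [265.1, 178.1, 54.2, 65.7] [ 0.577 -0.214  0.058] [ 0.487 -0.276 -0.002] [ 0.64  -0.145  0.094] [ 72. 135.  99.]
old_spool 0.6 [182.6, 187.6, 20.9, 21.5] [0.598 0.023 0.059] [0.579 0.007 0.006] [0.624 0.045 0.065] [246. 247. 226.]
spindle 0.57 [280.9, 201.3, 22.2, 15.0] [ 0.579 -0.215  0.067] [ 0.55  -0.237  0.06 ] [ 0.584 -0.19   0.071] [247. 249. 251.]
```

View pics/a.png

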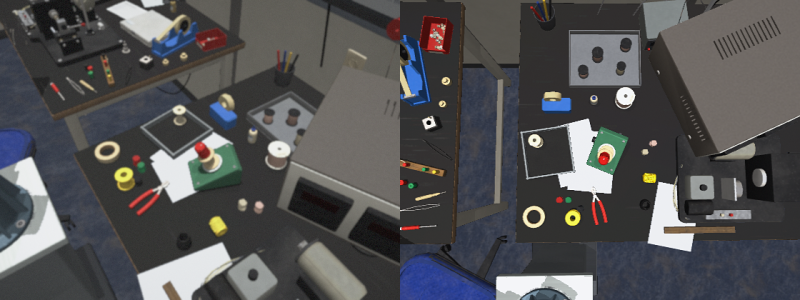

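```bash
cat > m.py <<'E'
from h import *
def red(f):
    h=cv2.cvtColor(f["img"],cv2.COLOR_RGB2HSV)
    return ((h[...,0]<8)|(h[...,0]>172))&(h[...,1]>130)&(h[...,2]>50)
if __name__=="__main__":
    A=[];B=[]
    for n in("scene","top"):
        f=viewer.grab_frame(n)
        m=red(f);p=pts(f,m);k=(p[:,0]>.47)&(p[:,0]<.62)&(abs(p[:,1]+.2)<.06)&(p[:,2]>.08);A.append(p[k])
        print(n,len(A[-1]),np.median(A[-1],0))
        q=pts(f,spotter.masks_of(f,"payoff_stand")[0]["mask"])
        # RANSAC plane with 25deg tilt
        best=0;rng=np.random.default_rng(0)
        for _ in range(3000):
            a=q[rng.choice(len(q),3)];nn=np.cross(a[1]-a[0],a[2]-a[0]);l=np.linalg.norm(nn)
            if l<1e-4: continue
            nn/=l;nn*=np.sign(nn[2])
            if abs(nn[2]-np.cos(.436))>.04: continue
            i=abs((q-a[0])@nn)<.002
            if i.sum()>best: best=i.sum();I=i
        c=q[I].mean(0);nn=np.linalg.svd(q[I]-c)[2][2];nn*=np.sign(nn[2])
        print("plane",best,len(q),c,nn,np.degrees(np.arccos(nn[2])),"dir",np.degrees(np.arctan2(nn[1],nn[0])))
        if n=="top":
            r=cv2.minAreaRect(q[:,:2].astype(np.float32));print("stand rect",r)
            t=pts(f,spotter.masks_of(f,"tray")[0]["mask"]) if spotter.masks_of(f,"tray") else None
        else:
            t=pts(f,spotter.masks_of(f,"tray")[0]["mask"])
        if t is not None:
            t=t[(t[:,2]>.025)&(t[:,2]<.034)];print("tray",len(t),cv2.minAreaRect(t[:,:2].astype(np.float32)))
        if n=="scene": save(f,"b.png",(230,160,140,180),3.2)
        # obstacles near stand: tall things
        p=pts(f);k=(p[:,0]>.3)&(p[:,0]<.9)&(p[:,1]<.1)&(p[:,1]>-.7)&(p[:,2]>.12)&(p[:,2]<.5)
        H,xe,ye=np.histogram2d(p[k,0],p[k,1],bins=[np.arange(.3,.91,.1),np.arange(-.7,.11,.1)]);print(H.astype(int))
    np.save("A.npy",np.vstack(A))
E
python3 m.py
```

```text
scene 304 [ 0.52557283 -0.20565495  0.12655758]
plane 166 1024 [ 0.74533731 -0.2770313   0.05363109] [-0.26605465  0.14581261  0.952866  ] 17.661417984475662 dir 151.27482947729627
tray 530 ((0.5593428015708923, -0.010388284921646118), (0.16237503290176392, 0.1647559106349945), 8.577445983886719)
[[    0     0     0     0     0     0     0     0]
 [    0     0     0     0     0     0     0     0]
 [ 4352 11282  4878     0   115   115     0     0]
 [  298  4134  4111   211     0     0     0     0]
 [    0   537  3353  1316     0     0     0     0]
 [    0     0   957  1179     0     0     0     0]]
top 217 [ 0.53121548 -0.19675849  0.13055674]
plane 1305 1983 [ 0.56149716 -0.21101515  0.05011073] [-0.38640732  0.16797275  0.90690382] 24.919071234090396 dir 156.50522942030102
stand rect ((0.5693711042404175, -0.21035297214984894), (0.1134331226348877, 0.14437320828437805), 66.69988250732422)
tray 644 ((0.5627533197402954, -0.012711390852928162), (0.16434790194034576, 0.16360610723495483), 8.395285606384277)
[[   0    0    0    0    0    0    0    0]
 [1278    0    0    0    0    0    0    0]
 [1002 1493 2900    0   66  118    0    0]
 [1809 3398 4242 1013    0    0    0    0]
 [1978 3282 3296 3231    0    0    0    0]
 [2138 3149 2453 1266    0    0    0    0]]
```

View pics/b.png

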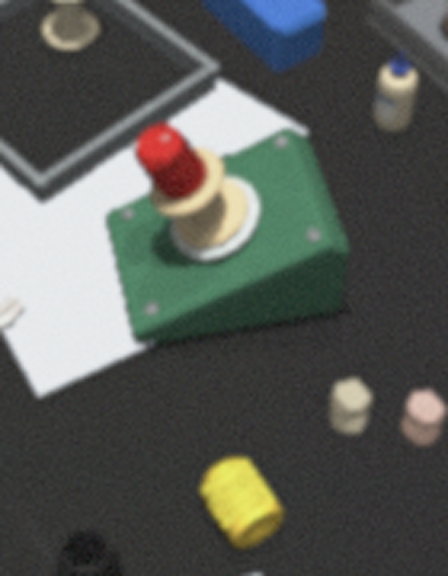

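Run:
```python
from h import *
from scipy.optimize import least_squares
A=np.load("A.npy");az=np.radians(156.6);t=np.radians(25)
n=np.array([np.sin(t)*np.cos(az),np.sin(t)*np.sin(az),np.cos(t)])
e1=np.cross([0,0,1],n);e1/=np.linalg.norm(e1);e2=np.cross(n,e1)
h=A@n;top=np.percentile(h,97);print("top h",top,h.min())
side=A[(h<top-.004)&(h>top-.034)]
f=lambda c:np.hypot(side@e1-c[0],side@e2-c[1])-.016
r=least_squares(f,[(A@e1).mean(),(A@e2).mean()],loss="soft_l1",f_scale=.001)
print(r.x,np.sqrt(np.mean(r.fun**2)))
C=r.x[0]*e1+r.x[1]*e2+top*n;print("captop",C)
D=C-.082*n;print("disc origin (z should be .059)",D)
g=C-.016*n   # TCP target
print("TCP grasp",g)
s=monitor.state();R0=rot(s["orientation"]);print(R0.round(3))
z=-n; # minimal rotation
ax=np.cross(R0[:,2],z);ang=np.arcsin(np.linalg.norm(ax));ax/=np.linalg.norm(ax)
R1=R.from_rotvec(ax*ang).as_matrix()@R0
print("turn tool deg",np.degrees(R.from_matrix(R0.T@R1).as_rotvec()))
for d in(.12,.0):print("shift cm",R0.T@(g+d*n-s["tool_pos"])*100)
print(n)
f=viewer.grab_frame("top");p=pts(f)
for zz in(.1,.15,.2,.25):
    q=p[(p[:,2]>zz)&(p[:,0]>.3)&(p[:,0]<.8)&(p[:,1]<.1)];d=np.linalg.norm(q[:,:2]-g[:2],axis=1);q=q[d>.07];d=d[d>.07];i=d.argmin();print(zz,d[i],q[i])
```

```text
top h -0.11462749578186125 -0.1560895513307551
[-0.0317172   0.56098261] 0.0019441923046029986
captop [ 0.5236633  -0.19204978  0.1331937 ]
disc origin (z should be .059) [ 0.55546781 -0.20581282  0.05887647]
TCP grasp [ 0.52986906 -0.19473525  0.11869278]
[[-0.946  0.323  0.   ]
 [ 0.323  0.946 -0.   ]
 [-0.    -0.    -1.   ]]
turn tool deg [ 1.98635648e+00 -2.49207098e+01 -1.64188111e-15]
shift cm [-51.38438545 -58.41613668  -1.77485732]
shift cm [-56.43972331 -58.81908279   9.10085845]
[-0.38785986  0.16784195  0.90630779]
0.1 0.23599774264067389 [ 0.63043572 -0.40823298  0.28572355]
0.15 0.23599774264067389 [ 0.63043572 -0.40823298  0.28572355]
0.2 0.23599774264067389 [ 0.63043572 -0.40823298  0.28572355]
0.25 0.23599774264067389 [ 0.63043572 -0.40823298  0.28572355]
```

```bash
T='python3 -m crank'
python3 -m crank '[[1,[-12.9,-14.6,-0.5],[0,0,0]],[1,[-12.9,-14.6,-0.5],[0,0,0]],[1,[-12.9,-14.6,-0.5],[0,0,0]],[1,[-12.9,-14.6,-0.5],[0,0,0]],[1,[-12.9,-14.6,-0.5],[0,0,0]]]' 30
python3 -m crank '[[1,[-12.9,-14.6,-0.5],[0,0,0]],[1,[-12.9,-14.6,-0.5],[0,0,0]],[1,[-12.9,-14.6,-0.5],[0,0,0]],[1,[-12.9,-14.6,-0.5],[0,0,0]],[1,[-12.9,-14.6,-0.5],[0,0,0]]]'
python3 -m crank '[[1,[-12.9,-14.6,-0.5],[0,0,0]],[1,[-12.9,-14.6,-0.5],[0,0,0]],[1,[-12.9,-14.6,-0.5],[0,0,0]],[1,[-12.9,-14.6,-0.5],[0,0,0]],[1,[-12.9,-14.6,-0.5],[0,0,0]]]'
python3 -m crank '[[1,[-12.7,-14.6,-0.4],[2,-24.9,0]],[1,[-12.7,-14.6,-0.4],[2,-24.9,0]],[1,[-12.7,-14.6,-0.4],[2,-24.9,0]],[1,[-12.7,-14.6,-0.4],[2,-24.9,0]],[1,[-12.7,-14.6,-0.4],[2,-24.9,0]]]'
cat > w.py <<'E'
from h import *
import sys
n=np.array([-0.38785986,0.16784195,0.90630779]);g=np.array([0.52986906,-0.19473525,0.11869278])
def rep():
    s=monitor.state();Rr=rot(s["orientation"]);p=s["tool_pos"]
    print("t",s["clock"],"j",s["joint_pos"].round(3),"op",round(s["opening"],3),"F",s["force"].round(1),"tcp",p.round(4))
    d=p-g;print("along n from grasp mm",1e3*d@n,"lateral in tool mm",1e3*(Rr.T@(d-n*(d@n))),"tilt deg",np.degrees(np.arccos(-Rr[:,2]@n)))
    print("to target: shift cm",(Rr.T@-d*100).round(2)); ax=np.cross(Rr[:,2],-n);print("turn deg",np.degrees(Rr.T@ax).round(2))
if __name__=="__main__": rep()
E
python3 w.py
```

```text
clock: 1.52
tool_pos: [0.2611, 0.3618, 0.2147]
orientation: [0.515, 3.099, -0.001]
force: [0.1, -0.2, -0.3]
opening: 0.998
clock: 1.93
tool_pos: [0.3364, 0.1819, 0.2202]
orientation: [0.516, 3.097, -0.0]
force: [0.5, -0.0, -0.1]
opening: 0.999
clock: 2.35
tool_pos: [0.4115, 0.0013, 0.2253]
orientation: [0.517, 3.097, -0.001]
force: [0.9, -1.5, -1.3]
opening: 1.002
clock: 2.77
tool_pos: [0.4824, -0.1764, 0.2282]
orientation: [0.446, 2.675, -0.149]
force: [0.3, -0.3, 0.3]
opening: 1.002
t 2.7667 j [-0.651 -0.311  2.099  0.126  0.929 -1.945] op 1.002 F [ 0.3 -0.3  0.3] tcp [ 0.4824 -0.1764  0.2282]
along n from grasp mm 120.71519313803353 lateral in tool mm [-0.07624058 -2.06277561  0.0046824 ] tilt deg 0.20875080640368976
to target: shift cm [ 0.04  0.23 12.07]
turn deg [-0.12  0.17  0.  ]
```

Run:
```python
from w import *
from m import red
f=viewer.grab_frame("wrist");save(f,"c.png")
p=pts(f,red(f));s=monitor.state();Rr=rot(s["orientation"])
c=(p-s["tool_pos"])@Rr
k=(np.hypot(c[:,0],c[:,1])<.05)&(c[:,2]>.05)
c=c[k];ztop=np.percentile(c[:,2],20);tp=c[c[:,2]<ztop+.003]
print(len(c),"top z cm",100*ztop,"circle tool cm",[np.round(np.array(x)*100,2) for x in cv2.minEnclosingCircle(tp[:,:2].astype(np.float32))],100*np.median(tp,0))
K=f["intrinsics"];print(f["position"]-s["tool_pos"])
```

```text
1389 top z cm 10.376957167045987 circle tool cm [array([0.39, 0.46]), np.float64(1.5)] [ 0.45397674  0.46251537 10.42555787]
[-0.12561006  0.05192604  0.1190857 ]
```

View pics/c.png

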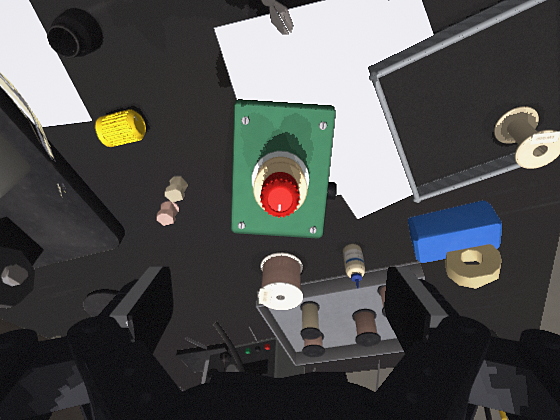

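```bash
python3 -m crank '[[1,[0.25,0.4,8],[-0.1,0.2,0]],[1,[0.25,0.4,8],[-0.1,0.2,0]],[1,[0.25,0.4,10],[-0.1,0.2,0]],[1,[0.25,0.4,12],[-0.1,0.2,0]],[1,[0.25,0.4,12],[-0.1,0.2,0]]]' 30
python3 -m crank '[[0.2,[0,0,0],[0,0,0]],[0.2,[0,0,0],[0,0,0]],[0.2,[0,0,0],[0,0,0]],[0.2,[0,0,0],[0,0,0]],[0.2,[0,0,0],[0,0,0]]]'
python3 w.py
```

```text
clock: 3.23
tool_pos: [0.5277, -0.189, 0.1144]
orientation: [0.446, 2.688, -0.139]
force: [-1.1, 0.8, -0.2]
opening: 1.0
clock: 3.65
tool_pos: [0.5297, -0.1904, 0.1202]
orientation: [0.444, 2.679, -0.144]
force: [-0.7, -0.3, -0.3]
opening: 0.298
t 3.65 j [-0.609 -0.016  2.089  0.141  0.647 -1.945] op 0.298 F [-0.7 -0.3 -0.3] tcp [ 0.5297 -0.1904  0.1202]
along n from grasp mm 2.1589694173207175 lateral in tool mm [0.75177497 3.94064514 0.00494399] tilt deg 0.10576503162616178
to target: shift cm [-0.08 -0.39  0.22]
turn deg [ 0.05 -0.09  0.  ]
```

```bash
python3 -m crank '[[0.2,[0,0,0],[0,0,0]],[0.2,[0,0,0],[0,0,0]],[0.2,[0,0,0],[0,0,0]]]'
python3 w.py; python3 -c "
from h import *
f=viewer.grab_frame('wrist');save(f,'d.png')"
```

```text
clock: 3.9
tool_pos: [0.5293, -0.1902, 0.1191]
orientation: [0.444, 2.681, -0.143]
force: [-0.2, -0.2, -0.0]
opening: 0.195
t 3.9 j [-0.609 -0.014  2.089  0.141  0.646 -1.945] op 0.195 F [-0.2 -0.2 -0. ] tcp [ 0.5293 -0.1902  0.1191]
along n from grasp mm 1.32774877032303 lateral in tool mm [1.64893893 4.09021661 0.01128495] tilt deg 0.20789196222154732
to target: shift cm [-0.17 -0.41  0.13]
turn deg [ 0.08 -0.19  0.  ]
```

View pics/d.png

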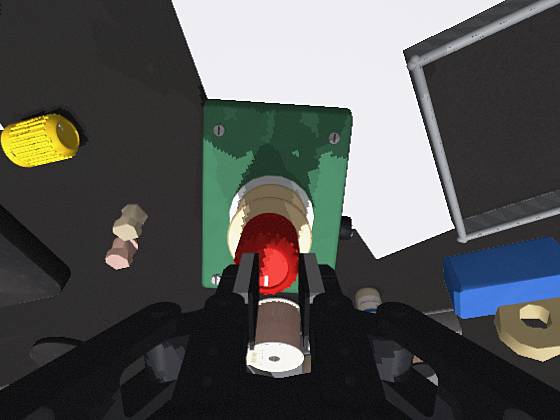

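Run:
```python
from w import *
from m import red
s=monitor.state();Rr=rot(s["orientation"])
for nme in("wrist","scene"):
    f=viewer.grab_frame(nme)
    c=(pts(f,red(f))-s["tool_pos"])@Rr;c=c[(np.linalg.norm(c,axis=1)<.06)]
    print(nme,len(c),"min",c.min(0).round(4),"max",c.max(0).round(4),"med",np.median(c,0).round(4))
    if nme=="wrist":
        d=f["range_z"];P=pts(f);q=(P-s["tool_pos"])@Rr
        k=(np.linalg.norm(q,axis=1)<.05)
        for zz in np.arange(-.04,.04,.01):
            a=q[k&(abs(q[:,2]-zz)<.005)]
            if len(a): print(zz.round(2),len(a),a.min(0).round(3),a.max(0).round(3))
    save(f,"e.png",(230,140,140,105),5) if nme=="scene" else 0
```

```text
wrist 3493 min [-0.0171 -0.0213 -0.0274] max [0.0147 0.0103 0.0247] med [ 0.0068 -0.0028 -0.0138]
-0.04 935 [-0.012 -0.022 -0.045] [ 0.012  0.022 -0.035]
-0.03 540 [-0.011 -0.022 -0.035] [ 0.012  0.022 -0.025]
-0.02 1172 [-0.014 -0.017 -0.025] [ 0.012  0.009 -0.015]
-0.01 1508 [-0.017 -0.021 -0.015] [ 0.015  0.01  -0.005]
0.0 348 [ 0.001 -0.02  -0.005] [0.015 0.01  0.005]
0.01 302 [ 0.001 -0.02   0.005] [0.014 0.011 0.015]
0.02 2059 [-0.014 -0.029  0.015] [0.022 0.019 0.025]
0.03 147 [-0.013 -0.029  0.025] [0.022 0.018 0.027]
scene 254 min [-0.016  -0.0223 -0.0214] max [ 0.0124 -0.0005  0.021 ] med [-0.0041 -0.0169 -0.0024]
```

View pics/e.png

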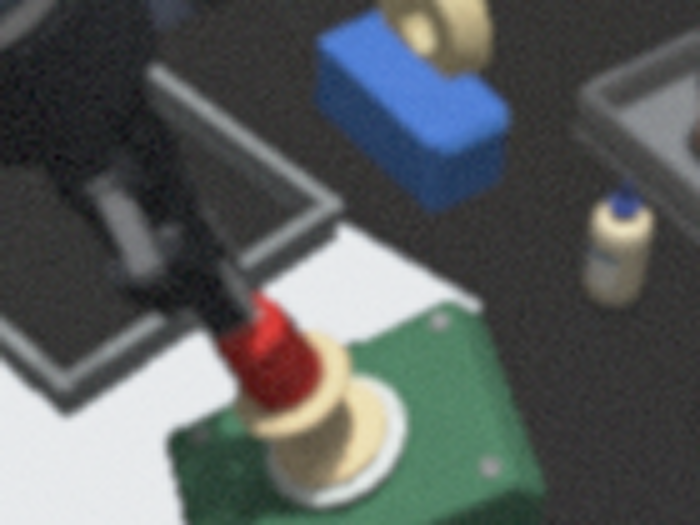

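Run:
```python
from w import *
s=monitor.state();Rr=rot(s["orientation"])
f=viewer.grab_frame("wrist");print(s["tool_pos"],s["opening"])
K=np.array(f["intrinsics"]);d=f["range_z"]
for (u,v) in [(248,260),(248,275),(248,300),(248,320),(258,300),(262,285),(306,260),(308,275),(308,300),(312,320),(300,290),(278,262),(278,280),(278,292),(240,280),(320,280),(235,290),(325,290)]:
    z=d[v,u];c=np.array([(u-K[0,2])/K[0,0]*z,-(v-K[1,2])/K[1,1]*z,-z])
    print((u,v),f["img"][v,u],(1e3*(rot(f["orientation"])@c+f["position"]-s["tool_pos"])@Rr).round(1))
save(f,"f.png",(190,190,180,170),3.5)
```

```text
[ 0.52917771 -0.19011215  0.11872987] 0.20098307268495716
(248, 260) [73 71 71] [ 11.1 -11.9 -34.7]
(248, 275) [73 74 75] [ 10.5 -10.9 -46.8]
(248, 300) [45 42 44] [  8.5  -9.8 -60.9]
(248, 320) [17 20 20] [  0.6 -10.1 -60.1]
(258, 300) [ 9 10 14] [ -7.9  -8.4 -32.5]
(262, 285) [249  61  54] [ -9.8  -7.5 -15.8]
(306, 260) [72 72 73] [ 10.6  11.1 -33.7]
(308, 275) [75 73 76] [ 11.   10.8 -47.7]
(308, 300) [37 34 35] [  8.3   9.8 -60.6]
(312, 320) [15 11 18] [  6.   10.4 -68.5]
(300, 290) [13  9 13] [ -0.4   8.6 -37.8]
(278, 262) [247  74  66] [  1.7  -0.1 -15.7]
(278, 280) [247  74  68] [ -7.3  -0.1 -15.8]
(278, 292) [156  32  30] [-14.3  -0.1 -14.2]
(240, 280) [74 74 77] [ 10.7 -13.4 -51.1]
(320, 280) [77 76 79] [ 10.9  14.7 -51.5]
(235, 290) [75 75 78] [ 10.8 -14.3 -58.4]
(325, 290) [15 16 13] [  6.7  16.6 -51. ]
```

View pics/f.png

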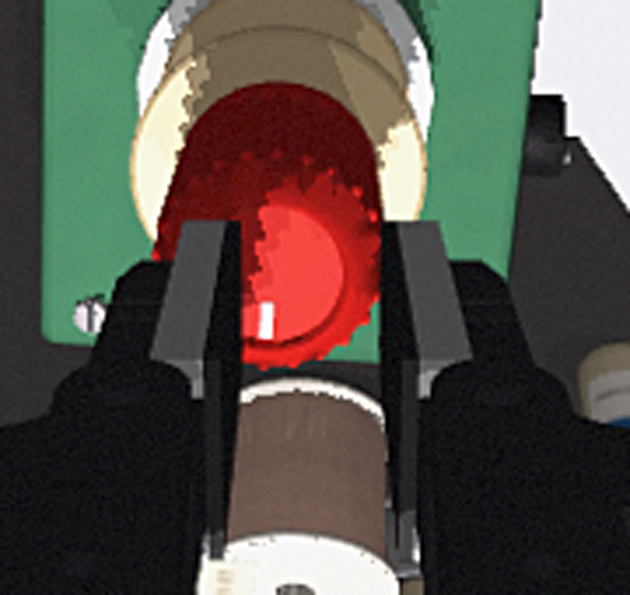

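```bash
python3 -m crank '[[0.8,[0,0,0],[0,0,0]],[0.8,[0,0,0],[0,0,0]],[0.8,[0,0,0],[0,0,0]],[0.8,[0,0,0],[0,0,0]],[0.8,[0,-0.25,0],[0,0,0]]]'
python3 -m crank '[[0.8,[0,0,0],[0,0,0]],[0.8,[0,0,0.8],[0,0,0]],[0.8,[0,0,1.6],[0,0,0]],[0.8,[0,0,2.4],[0,0,0]],[0.8,[0,0,3.0],[0,0,0]]]'
python3 -m crank '[[0.8,[0,0,0],[0,0,0]]]'
python3 w.py
python3 -c "
from h import *
f=viewer.grab_frame('wrist');g=viewer.grab_frame('scene')
a=f['img'][120:400,130:430];b=cv2.resize(g['img'][150:250,240:347],(300,280),interpolation=cv2.INTER_CUBIC)
cv2.imwrite('pics/g.png',np.hstack([a,b])[:,:,::-1])"
```

```text
clock: 4.52
tool_pos: [0.5284, -0.1923, 0.1187]
orientation: [0.444, 2.682, -0.142]
force: [-0.1, -0.3, 0.5]
opening: 0.798
clock: 4.93
tool_pos: [0.5398, -0.1973, 0.0901]
orientation: [0.445, 2.683, -0.142]
force: [0.6, -0.2, 0.2]
opening: 0.801
clock: 5.02
tool_pos: [0.5393, -0.197, 0.0894]
orientation: [0.445, 2.684, -0.141]
force: [0.5, 0.3, -0.1]
opening: 0.801
t 5.0167 j [-0.608  0.071  2.075  0.155  0.58  -1.962] op 0.801 F [ 0.5  0.3 -0.1] tcp [ 0.5393 -0.197   0.0894]
along n from grasp mm -30.603220670019766 lateral in tool mm [3.54498422 1.97449575 0.02891861] tilt deg 0.4150654514761658
to target: shift cm [-0.33 -0.19 -3.06]
turn deg [ 0.13 -0.39 -0.  ]
```

View pics/g.png

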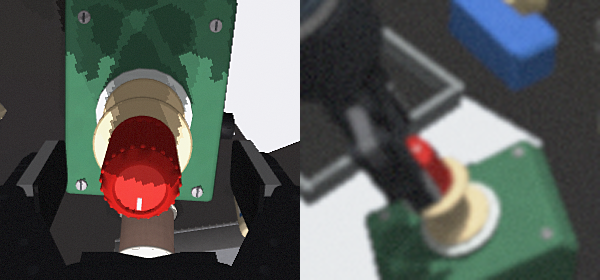

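```bash
python3 -m crank '[[0.8,[-0.25,0,0.5],[0.1,-0.4,0]],[0.2,[-0.25,0,1.0],[0.1,-0.4,0]],[0.2,[-0.25,0,1.0],[0.1,-0.4,0]],[0.2,[-0.25,0,1.0],[0.1,-0.4,0]],[0.2,[-0.25,0,1.0],[0.1,-0.4,0]]]' 30
python3 -m crank '[[0.2,[0,0,0],[0,0,0]],[0.2,[0,0,0],[0,0,0]],[0.2,[0,0,0],[0,0,0]],[0.2,[0,0,0],[0,0,0]],[0.2,[0,0,0],[0,0,0]]]'
python3 w.py
python3 - <<'E'
from w import *
from m import red
s=monitor.state();Rr=rot(s["orientation"])
f=viewer.grab_frame("wrist");save(f,"h.png",(170,170,220,200),2.5)
c=(pts(f,red(f))-s["tool_pos"])@Rr;c=c[(np.linalg.norm(c,axis=1)<.1)]
print(len(c),np.percentile(c,[1,50,99],axis=0).round(4))
E
```

```text
clock: 5.53
tool_pos: [0.5459, -0.2016, 0.0842]
orientation: [0.443, 2.674, -0.15]
force: [-4.7, -8.3, 0.3]
opening: 0.364
clock: 5.95
tool_pos: [0.5459, -0.2016, 0.0842]
orientation: [0.444, 2.674, -0.15]
force: [-3.4, -7.4, -0.1]
opening: 0.365
t 5.95 j [-0.607  0.094  2.068  0.157  0.552 -1.964] op 0.365 F [-3.4 -7.4 -0.1] tcp [ 0.5459 -0.2016  0.0842]
along n from grasp mm -38.649305531341746 lateral in tool mm [-1.2153121  -0.0148802   0.00543484] tilt deg 0.29654563767414716
to target: shift cm [ 0.1  -0.01 -3.87]
turn deg [-0.15  0.25 -0.  ]
7491 [[-0.0114 -0.0147 -0.0565]
 [ 0.0075 -0.0001 -0.0538]
 [ 0.016   0.0145 -0.019 ]]
```

View pics/h.png

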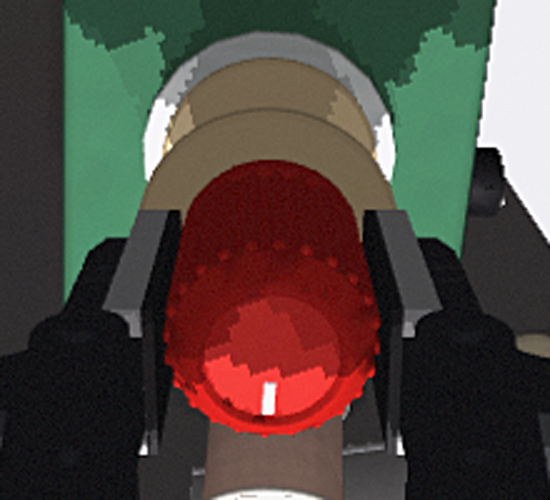

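```bash
python3 -m crank '[[0.2,[0,0,-0.012],[0,0,-7]],[0.2,[0,0,-0.023],[0,0,-14]],[0.2,[0,0,-0.035],[0,0,-21]],[0.2,[0,0,-0.047],[0,0,-28]],[0.2,[0,0,-0.058],[0,0,-35]]]'
python3 w.py
```

```text
clock: 6.42
tool_pos: [0.5453, -0.2012, 0.0843]
orientation: [-0.394, 2.721, -0.325]
force: [-4.9, -7.5, -0.7]
opening: 0.368
t 6.4167 j [-0.607  0.092  2.068  0.156  0.553 -2.581] op 0.368 F [-4.9 -7.5 -0.7] tcp [ 0.5453 -0.2012  0.0843]
along n from grasp mm -38.2300994566736 lateral in tool mm [-0.58286003 -0.29485784  0.00201085] tilt deg 0.24217771085267276
to target: shift cm [ 0.05  0.01 -3.82]
turn deg [-0.23  0.08 -0.  ]
```

```bash
python3 -m crank '[[0.2,[0,0,-0.012],[0,0,-7]],[0.2,[0,0,-0.023],[0,0,-14]],[0.2,[0,0,-0.035],[0,0,-21]],[0.2,[0,0,-0.045],[0,0,-27]]]'
python3 -m crank '[[0.55,[0,0,0],[0,0,0]],[0.55,[0,0,0],[0,0,0]],[0.55,[0,0,0],[0,0,0]]]'
python3 w.py
python3 -m crank '[[0.55,[0,0,0],[0,0,35]],[0.55,[0,0,0],[0,0,35]],[0.55,[0,0,0],[0,0,35]],[0.55,[0,0,0],[0,0,35]],[0.55,[0,0,0],[0,0,35]]]' | head -1
python3 -m crank '[[0.55,[0,0,0],[0,0,35]],[0.55,[0,0,0],[0,0,35]],[0.55,[0,0,0],[0,0,35]],[0.55,[0,0,0],[0,0,35]],[0.55,[0,0,0],[0,0,35]]]' | head -1
python3 -m crank '[[0.55,[0,0,0],[0,0,35]],[0.55,[0,0,0],[0,0,35]],[0.55,[0,0,0],[0,0,35]],[0.55,[0,0,0],[0,0,35]],[0.55,[0,0,0],[0,0,35]]]' | head -1
python3 -m crank '[[0.55,[0,0,0],[0,0,35]],[0.55,[0,0,0],[0,0,35]],[0.55,[0,0,0],[0,0,35]],[0.55,[0,0,0],[0,0,35]],[0.55,[0,0,0],[0,0,35]]]' | head -1
python3 -m crank '[[0.55,[0,0,0],[0,0,35]],[0.55,[0,0,0],[0,0,35]],[0.55,[0,0,0],[0,0,35]],[0.55,[0,0,0],[0,0,35]],[0.55,[0,0,0],[0,0,35]]]' | head -1
python3 -m crank '[[0.55,[0,0,0],[0,0,35]],[0.55,[0,0,0],[0,0,35]],[0.55,[0,0,0],[0,0,35]],[0.55,[0,0,0],[0,0,35]],[0.55,[0,0,0],[0,0,35]]]' | head -1
python3 -m crank '[[0.55,[0,0,0],[0,0,35]],[0.55,[0,0,0],[0,0,35]],[0.55,[0,0,0],[0,0,35]],[0.55,[0,0,0],[0,0,35]],[0.55,[0,0,0],[0,0,35]]]' | head -1
python3 -m crank '[[0.55,[0,0,0],[0,0,35]],[0.55,[0,0,0],[0,0,35]],[0.55,[0,0,0],[0,0,35]],[0.55,[0,0,0],[0,0,35]],[0.55,[0,0,0],[0,0,35]]]' | head -1
python3 -m crank '[[0.55,[0,0,0],[0,0,35]],[0.55,[0,0,0],[0,0,35]],[0.55,[0,0,0],[0,0,35]],[0.55,[0,0,0],[0,0,35]],[0.55,[0,0,0],[0,0,35]]]' | head -1
python3 -m crank '[[0.55,[0,0,0],[0,0,28]],[0.55,[0,0,0],[0,0,28]],[0.55,[0,0,0],[0,0,28]],[0.55,[0,0,0],[0,0,28]]]' | head -1
python3 w.py
```

```text
clock: 6.75
tool_pos: [0.5451, -0.2011, 0.0847]
orientation: [-1.037, 2.6, -0.446]
force: [-3.9, -7.6, -0.1]
opening: 0.369
clock: 7.0
tool_pos: [0.5456, -0.1995, 0.0846]
orientation: [-1.026, 2.602, -0.441]
force: [0.1, -0.1, 0.2]
opening: 0.554
t 7.0 j [-0.605  0.091  2.069  0.159  0.555 -3.044] op 0.554 F [ 0.1 -0.1  0.2] tcp [ 0.5456 -0.1995  0.0846]
along n from grasp mm -37.805827873422174 lateral in tool mm [-1.88041989e+00  3.57127614e-01  1.84932995e-03] tilt deg 0.18975541559632275
to target: shift cm [ 0.18 -0.05 -3.78]
turn deg [-0.17  0.09  0.  ]
clock: 7.42
clock: 7.83
clock: 8.25
clock: 8.67
clock: 9.08
clock: 9.5
clock: 9.92
clock: 10.33
clock: 10.75
clock: 11.08
t 11.0833 j [-0.605  0.092  2.069  0.159  0.555  2.949] op 0.546 F [ 0.1 -0.2 -0.1] tcp [ 0.5457 -0.1993  0.0845]
along n from grasp mm -37.884246795934054 lateral in tool mm [-2.09480316e+00 -7.64781841e-02  1.83886036e-03] tilt deg 0.1796472602174905
to target: shift cm [ 0.21 -0.   -3.79]
turn deg [-0.17  0.04  0.  ]
```

```bash
python3 -m crank '[[0.55,[0.2,0,0],[0,0,0]],[0.2,[0.2,0,0],[0,0,0]],[0.2,[0.2,0,0],[0,0,0]],[0.2,[0.2,0,0],[0,0,0]],[0.2,[0.2,0,0],[0,0,0]]]'
python3 w.py
python3 -m crank '[[0.2,[0,0,-0.012],[0,0,-7]],[0.2,[0,0,-0.023],[0,0,-14]],[0.2,[0,0,-0.035],[0,0,-21]],[0.2,[0,0,-0.047],[0,0,-28]],[0.2,[0,0,-0.058],[0,0,-35]]]'
python3 -m crank '[[0.2,[0,0,-0.012],[0,0,-7]],[0.2,[0,0,-0.023],[0,0,-14]],[0.2,[0,0,-0.035],[0,0,-21]],[0.2,[0,0,-0.047],[0,0,-28]],[0.2,[0,0,-0.058],[0,0,-35]]]' | grep force
python3 -m crank '[[0.2,[0,0,-0.012],[0,0,-7]],[0.2,[0,0,-0.023],[0,0,-14]],[0.2,[0,0,-0.035],[0,0,-21]],[0.2,[0,0,-0.047],[0,0,-28]],[0.2,[0,0,-0.058],[0,0,-35]]]' | grep force
python3 w.py
python3 - <<'E'
from w import *
from m import red
s=monitor.state();Rr=rot(s["orientation"])
f=viewer.grab_frame("wrist");save(f,"i.png",(170,170,220,200),2.5)
c=(pts(f,red(f))-s["tool_pos"])@Rr;c=c[(np.linalg.norm(c,axis=1)<.1)]
print(len(c),np.percentile(c,[1,50,99],axis=0).round(4))
E
```

```text
clock: 11.5
tool_pos: [0.5446, -0.2014, 0.0844]
orientation: [-1.423, 2.453, -0.509]
force: [-0.8, 0.2, 1.6]
opening: 0.363
t 11.5 j [-0.61   0.091  2.07   0.162  0.555  2.932] op 0.363 F [-0.8  0.2  1.6] tcp [ 0.5446 -0.2014  0.0844]
along n from grasp mm -37.87137068176646 lateral in tool mm [ 0.23680309 -0.14131743  0.0003362 ] tilt deg 0.17809867726089057
to target: shift cm [-0.03  0.   -3.79]
turn deg [-0.18  0.02 -0.  ]
clock: 11.92
tool_pos: [0.5442, -0.2013, 0.0849]
orientation: [-2.175, 1.973, -0.62]
force: [-2.6, -0.0, 2.8]
opening: 0.362
force: [-2.6, -1.0, 2.1]
force: [-2.6, -1.2, 2.0]
t 12.75 j [-0.611  0.086  2.071  0.161  0.559  1.094] op 0.361 F [-2.6 -1.2  2. ] tcp [ 0.5437 -0.2015  0.0861]
along n from grasp mm -36.07368595591315 lateral in tool mm [0.09043083 0.72971924 0.00108151] tilt deg 0.1907828177539061
to target: shift cm [ 0.   -0.07 -3.61]
turn deg [ 0.06 -0.18 -0.  ]
7382 [[-0.0098 -0.015  -0.0564]
 [ 0.0082 -0.0003 -0.0537]
 [ 0.0166  0.0143 -0.0187]]
```

View pics/i.png

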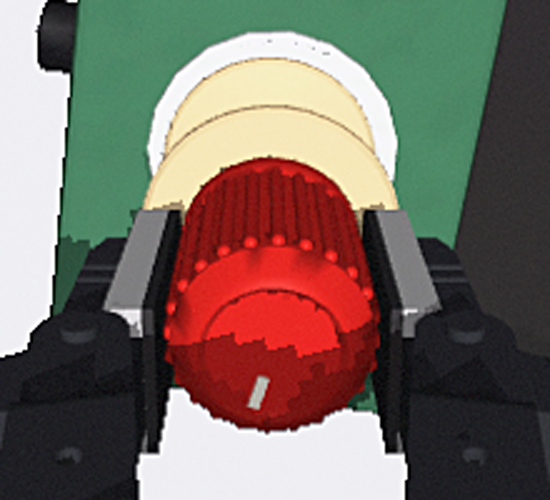

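```bash
python3 -m crank '[[0.2,[0,0,-0.012],[0,0,-7]],[0.2,[0,0,-0.023],[0,0,-14]],[0.2,[0,0,-0.035],[0,0,-21]],[0.2,[0,0,-0.047],[0,0,-28]],[0.2,[0,0,-0.058],[0,0,-35]]]' | grep force
python3 -m crank '[[0.2,[0,0,-0.012],[0,0,-7]],[0.2,[0,0,-0.023],[0,0,-14]],[0.2,[0,0,-0.035],[0,0,-21]],[0.2,[0,0,-0.047],[0,0,-28]],[0.2,[0,0,-0.058],[0,0,-35]]]' | grep force
python3 -m crank '[[0.2,[0,0,-0.012],[0,0,-7]],[0.2,[0,0,-0.023],[0,0,-14]],[0.2,[0,0,-0.035],[0,0,-21]],[0.2,[0,0,-0.047],[0,0,-28]],[0.2,[0,0,-0.058],[0,0,-35]]]' | grep force
python3 -m crank '[[0.2,[0,0,-0.012],[0,0,-7]],[0.2,[0,0,-0.023],[0,0,-14]],[0.2,[0,0,-0.035],[0,0,-21]],[0.2,[0,0,-0.047],[0,0,-28]],[0.2,[0,0,-0.058],[0,0,-35]]]' | grep force
python3 -m crank '[[0.2,[0,0,-0.012],[0,0,-7]],[0.2,[0,0,-0.023],[0,0,-14]],[0.2,[0,0,-0.035],[0,0,-21]],[0.2,[0,0,-0.047],[0,0,-28]],[0.2,[0,0,-0.058],[0,0,-35]]]' | grep force
python3 -m crank '[[0.2,[0,0,-0.012],[0,0,-7]],[0.2,[0,0,-0.023],[0,0,-14]],[0.2,[0,0,-0.035],[0,0,-21]],[0.2,[0,0,-0.047],[0,0,-28]],[0.2,[0,0,-0.058],[0,0,-35]]]' | grep force
python3 -m crank '[[0.2,[0,0,-0.012],[0,0,-7]],[0.2,[0,0,-0.023],[0,0,-14]],[0.2,[0,0,-0.035],[0,0,-21]],[0.2,[0,0,-0.042],[0,0,-25]]]' | grep force
python3 -m crank '[[0.55,[0,0,0],[0,0,0]],[0.55,[0,0,0],[0,0,0]],[0.55,[0,0,0],[0,0,0]]]'
python3 w.py
python3 -m crank '[[0.55,[0,0,0],[0,0,35]],[0.55,[0,0,0],[0,0,35]],[0.55,[0,0,0],[0,0,35]],[0.55,[0,0,0],[0,0,35]],[0.55,[0,0,0],[0,0,35]]]' | head -1
python3 -m crank '[[0.55,[0,0,0],[0,0,35]],[0.55,[0,0,0],[0,0,35]],[0.55,[0,0,0],[0,0,35]],[0.55,[0,0,0],[0,0,35]],[0.55,[0,0,0],[0,0,35]]]' | head -1
python3 -m crank '[[0.55,[0,0,0],[0,0,35]],[0.55,[0,0,0],[0,0,35]],[0.55,[0,0,0],[0,0,35]],[0.55,[0,0,0],[0,0,35]],[0.55,[0,0,0],[0,0,35]]]' | head -1
python3 -m crank '[[0.55,[0,0,0],[0,0,35]],[0.55,[0,0,0],[0,0,35]],[0.55,[0,0,0],[0,0,35]],[0.55,[0,0,0],[0,0,35]],[0.55,[0,0,0],[0,0,35]]]' | head -1
python3 -m crank '[[0.55,[0,0,0],[0,0,35]],[0.55,[0,0,0],[0,0,35]],[0.55,[0,0,0],[0,0,35]],[0.55,[0,0,0],[0,0,35]],[0.55,[0,0,0],[0,0,35]]]' | head -1
python3 -m crank '[[0.55,[0,0,0],[0,0,35]],[0.55,[0,0,0],[0,0,35]],[0.55,[0,0,0],[0,0,35]],[0.55,[0,0,0],[0,0,35]],[0.55,[0,0,0],[0,0,35]]]' | head -1
python3 -m crank '[[0.55,[0,0,0],[0,0,35]],[0.55,[0,0,0],[0,0,35]],[0.55,[0,0,0],[0,0,35]],[0.55,[0,0,0],[0,0,35]],[0.55,[0,0,0],[0,0,35]]]' | head -1
python3 -m crank '[[0.55,[0,0,0],[0,0,35]],[0.55,[0,0,0],[0,0,35]],[0.55,[0,0,0],[0,0,35]],[0.55,[0,0,0],[0,0,35]],[0.55,[0,0,0],[0,0,35]]]' | head -1
python3 -m crank '[[0.55,[0,0,0],[0,0,35]],[0.55,[0,0,0],[0,0,35]],[0.55,[0,0,0],[0,0,35]],[0.55,[0,0,0],[0,0,35]],[0.55,[0,0,0],[0,0,35]]]' | head -1
python3 -m crank '[[0.55,[0,0,0],[0,0,25]],[0.55,[0,0,0],[0,0,25]],[0.55,[0,0,0],[0,0,25]],[0.55,[0,0,0],[0,0,25]]]' | head -1
python3 w.py
```

```text
force: [-2.4, -3.3, 2.1]
force: [-2.4, -3.1, 2.1]
force: [0.4, -2.0, 1.1]
force: [-0.1, -1.9, 0.6]
force: [0.0, -0.5, 1.7]
force: [-0.6, 0.5, 0.9]
force: [-1.1, 0.2, 1.4]
clock: 15.88
tool_pos: [0.5423, -0.2003, 0.0894]
orientation: [-0.954, 2.623, -0.428]
force: [0.3, -0.5, -0.1]
opening: 0.547
t 15.8833 j [-0.611  0.076  2.073  0.16   0.567 -2.996] op 0.547 F [ 0.3 -0.5 -0.1] tcp [ 0.5423 -0.2003  0.0894]
along n from grasp mm -32.348801106295355 lateral in tool mm [ 1.67400353e-01 -7.80773579e-02 -4.42234328e-05] tilt deg 0.17033423570532696
to target: shift cm [-0.02 -0.   -3.23]
turn deg [-0.15  0.08  0.  ]
clock: 16.3
clock: 16.72
clock: 17.13
clock: 17.55
clock: 17.97
clock: 18.38
clock: 18.8
clock: 19.22
clock: 19.63
clock: 19.97
t 19.9667 j [-0.611  0.076  2.073  0.16   0.567  2.944] op 0.551 F [-0.2  0.2 -0.2] tcp [ 0.5424 -0.2004  0.0894]
along n from grasp mm -32.33779141556443 lateral in tool mm [ 2.10885310e-01 -5.99471192e-02  7.62401890e-05] tilt deg 0.1744348704980993
to target: shift cm [-0.02 -0.   -3.23]
turn deg [-0.17  0.03 -0.  ]
```

```bash
python3 -m crank '[[0.2,[0,0,0],[0,0,0]],[0.2,[0,0,0],[0,0,0]],[0.2,[0,0,0],[0,0,0]],[0.2,[0,0,0],[0,0,0]]]' | tail -2
python3 -m crank '[[0.2,[0,0,-0.012],[0,0,-7]],[0.2,[0,0,-0.023],[0,0,-14]],[0.2,[0,0,-0.035],[0,0,-21]],[0.2,[0,0,-0.047],[0,0,-28]],[0.2,[0,0,-0.058],[0,0,-35]]]' | grep force
python3 -m crank '[[0.2,[0,0,-0.012],[0,0,-7]],[0.2,[0,0,-0.023],[0,0,-14]],[0.2,[0,0,-0.035],[0,0,-21]],[0.2,[0,0,-0.047],[0,0,-28]],[0.2,[0,0,-0.058],[0,0,-35]]]' | grep force
python3 -m crank '[[0.2,[0,0,-0.012],[0,0,-7]],[0.2,[0,0,-0.023],[0,0,-14]],[0.2,[0,0,-0.035],[0,0,-21]],[0.2,[0,0,-0.047],[0,0,-28]],[0.2,[0,0,-0.058],[0,0,-35]]]' | grep force
python3 -m crank '[[0.2,[0,0,-0.012],[0,0,-7]],[0.2,[0,0,-0.023],[0,0,-14]],[0.2,[0,0,-0.035],[0,0,-21]],[0.2,[0,0,-0.047],[0,0,-28]],[0.2,[0,0,-0.058],[0,0,-35]]]' | grep force
python3 -m crank '[[0.2,[0,0,-0.012],[0,0,-7]],[0.2,[0,0,-0.023],[0,0,-14]],[0.2,[0,0,-0.035],[0,0,-21]],[0.2,[0,0,-0.047],[0,0,-28]],[0.2,[0,0,-0.058],[0,0,-35]]]' | grep force
python3 -m crank '[[0.2,[0,0,-0.012],[0,0,-7]],[0.2,[0,0,-0.023],[0,0,-14]],[0.2,[0,0,-0.035],[0,0,-21]],[0.2,[0,0,-0.047],[0,0,-28]],[0.2,[0,0,-0.058],[0,0,-35]]]' | grep force
python3 -m crank '[[0.2,[0,0,-0.012],[0,0,-7]],[0.2,[0,0,-0.023],[0,0,-14]],[0.2,[0,0,-0.035],[0,0,-21]],[0.2,[0,0,-0.047],[0,0,-28]],[0.2,[0,0,-0.058],[0,0,-35]]]' | grep force
python3 -m crank '[[0.2,[0,0,-0.012],[0,0,-7]],[0.2,[0,0,-0.023],[0,0,-14]],[0.2,[0,0,-0.035],[0,0,-21]],[0.2,[0,0,-0.047],[0,0,-28]],[0.2,[0,0,-0.058],[0,0,-35]]]' | grep force
python3 -m crank '[[0.2,[0,0,-0.012],[0,0,-7]],[0.2,[0,0,-0.023],[0,0,-14]],[0.2,[0,0,-0.035],[0,0,-21]],[0.2,[0,0,-0.047],[0,0,-28]],[0.2,[0,0,-0.058],[0,0,-35]]]' | grep force
python3 -m crank '[[0.2,[0,0,-0.012],[0,0,-7]],[0.2,[0,0,-0.023],[0,0,-14]],[0.2,[0,0,-0.035],[0,0,-21]],[0.2,[0,0,-0.042],[0,0,-25]]]' | grep force
python3 w.py
```

```text
force: [-0.3, 0.9, 1.3]
opening: 0.365
force: [-1.0, 0.2, 0.5]
force: [-2.6, -1.4, 1.7]
force: [-2.9, -2.4, 0.9]
force: [-2.0, -3.0, 1.0]
force: [-1.7, -2.8, 0.7]
force: [-0.2, -2.1, 1.1]
force: [0.3, -0.9, 0.7]
force: [0.3, -0.5, 0.3]
force: [0.1, -1.4, -0.1]
force: [-0.1, -0.7, -0.4]
t 24.3833 j [-0.612  0.06   2.076  0.158  0.579 -3.005] op 0.366 F [-0.1 -0.7 -0.4] tcp [ 0.5403 -0.1996  0.0947]
along n from grasp mm -26.58662518670544 lateral in tool mm [ 0.22764012 -0.41296665  0.00099038] tilt deg 0.19930518072171755
to target: shift cm [-0.03  0.03 -2.66]
turn deg [-0.18  0.08  0.  ]
```

```bash
python3 -m crank '[[0.2,[0,0,-0.05],[0,0,0]],[0.2,[0,0,-0.1],[0,0,0]],[0.2,[0,0,-0.15],[0,0,0]],[0.2,[0,0,-0.15],[0,0,0]]]'
python3 - <<'E'
from w import *
from m import red
s=monitor.state();Rr=rot(s["orientation"]);rep()
f=viewer.grab_frame("wrist")
c=(pts(f,red(f))-s["tool_pos"])@Rr;c=c[(np.linalg.norm(c,axis=1)<.1)]
print(len(c),np.percentile(c,[1,50,99],axis=0).round(4))
E
```

```text
clock: 24.72
tool_pos: [0.5395, -0.1991, 0.0959]
orientation: [-0.957, 2.622, -0.428]
force: [0.5, 0.7, -0.7]
opening: 0.36
t 24.7167 j [-0.612  0.056  2.077  0.158  0.582 -2.996] op 0.36 F [ 0.5  0.7 -0.7] tcp [ 0.5395 -0.1991  0.0959]
along n from grasp mm -25.097447901274037 lateral in tool mm [ 1.77330724e-01 -7.90753908e-02 -5.46108424e-05] tilt deg 0.17137554973366903
to target: shift cm [-0.02  0.   -2.51]
turn deg [-0.15  0.08 -0.  ]
7423 [[-0.011  -0.0145 -0.0565]
 [ 0.0078 -0.0001 -0.054 ]
 [ 0.0165  0.0144 -0.019 ]]
```

```bash
python3 -m crank '[[0.2,[0,0,-0.3],[0,0,0]],[0.2,[0,0,-0.6],[0,0,0]],[0.2,[0,0,-0.9],[0,0,0]],[0.2,[0,0,-1.2],[0,0,0]],[0.2,[0,0,-1.6],[0,0,0]]]' | tail -2
python3 -m crank '[[0.2,[0,0,-1],[0,0,0]],[0.2,[0,0,-2],[0,0,0]],[0.2,[0,0,-3],[0,0,0]],[0.2,[0,0,-4],[0,0,0]],[0.2,[0,0,-6],[0,0,0]]]' | tail -2
python3 -m crank '[[0.2,[0,0,0],[0,0,0]],[0.2,[0,0,0],[0,0,0]]]' | tail -2
python3 - <<'E'
from w import *
from m import red
s=monitor.state();Rr=rot(s["orientation"]);rep()
f=viewer.grab_frame("wrist")
c=(pts(f,red(f))-s["tool_pos"])@Rr;c=c[(np.linalg.norm(c,axis=1)<.1)]
print(len(c),np.percentile(c,[1,50,99],axis=0).round(4))
# turn to vertical (min rotation), then yaw options
z=np.array([0,0,-1.]);ax=np.cross(Rr[:,2],z);a=np.arcsin(np.linalg.norm(ax));ax/=np.linalg.norm(ax)
R1=R.from_rotvec(ax*a).as_matrix()@Rr
print("turn",np.degrees(Rr.T@ax*a),"tool y after",R1[:,1])
print("vertical-frame x,y axes",R1.round(3))
tgt=np.array([.53,-.045,.20]);print("shift cm",Rr.T@(tgt-s["tool_pos"])*100)
E
```

```text
force: [-0.2, -0.6, -0.5]
opening: 0.362
force: [-0.4, 0.3, -0.2]
opening: 0.365
force: [-0.8, 0.5, -0.3]
opening: 0.36
t 25.7667 j [-0.63  -0.147  2.104  0.136  0.756 -2.981] op 0.36 F [-0.8  0.5 -0.3] tcp [ 0.5105 -0.1869  0.166 ]
along n from grasp mm 51.76728963766958 lateral in tool mm [-0.02607541 -1.12792263  0.00653195] tilt deg 0.35074790102765363
to target: shift cm [0.01 0.14 5.18]
turn deg [-0.33  0.12  0.  ]
7396 [[-0.011  -0.0145 -0.0566]
 [ 0.0077 -0.0001 -0.0541]
 [ 0.0165  0.0144 -0.0198]]
turn [-22.71574339  11.24967662   0.        ] tool y after [-6.45006144e-01  7.64177384e-01  4.56063714e-17]
vertical-frame x,y axes [[-0.764 -0.645 -0.   ]
 [-0.645  0.764  0.   ]
 [ 0.     0.    -1.   ]]
shift cm [-11.45375249   7.94323267  -4.72169621]
```

```bash
python3 -m crank '[[0.2,[-2.9,2,-1.2],[0,0,0]],[0.2,[-5.8,4,-2.4],[-5.7,2.8,0]],[0.2,[-8.7,6,-3.6],[-11.4,5.6,0]],[0.2,[-11.5,7.9,-4.7],[-17,8.4,0]],[0.2,[-11.5,7.9,-4.7],[-22.7,11.2,0]]]'
python3 -m crank '[[0.2,[0,0,0],[0,0,0]],[0.2,[0,0,0],[0,0,0]],[0.2,[0,0,0],[0,0,0]]]' | tail -2
cat > v.py <<'E'
from w import *
from m import red
s=monitor.state();Rr=rot(s["orientation"]);p=s["tool_pos"]
print("t",s["clock"],"j",s["joint_pos"].round(3),"op",s["opening"],"F",s["force"],"tcp",p)
ax=np.cross(Rr[:,2],[0,0,-1]);print("turn deg",np.degrees(Rr.T@ax).round(2))
for n in("wrist","scene"):
    f=viewer.grab_frame(n)
    w=pts(f,red(f));w=w[np.linalg.norm(w-p,axis=1)<.1];c=(w-p)@Rr
    print(n,len(w),"world",np.percentile(w,[1,50,99],axis=0).round(4).tolist(),"tool",np.percentile(c,[1,50,99],axis=0).round(4).tolist())
print("shift to (.54,-.04,z=.02) cm",(Rr.T@(np.array([.54,-.04,.02])-p)*100).round(2))
E
python3 v.py
```

```text
clock: 26.23
tool_pos: [0.5317, -0.0389, 0.2007]
orientation: [1.087, -2.946, -0.009]
force: [0.2, -1.0, -0.8]
opening: 0.361
force: [-0.6, -0.5, -0.8]
opening: 0.363
t 26.4833 j [-3.090e-01  9.700e-02  1.728e+00  1.000e-03  1.320e+00 -2.581e+00] op 0.36262733801738495 F [-0.58398494 -0.54792708 -0.76684487] tcp [ 0.5293034  -0.04482044  0.19711683]
turn deg [ 0.2  -0.04  0.  ]
wrist 7445 world [[0.5128, -0.0608, 0.2159], [0.5236, -0.0496, 0.2509], [0.541, -0.0323, 0.2535]] tool [[-0.0107, -0.014, -0.0564], [0.0079, 0.0004, -0.0538], [0.0167, 0.0149, -0.0187]]
scene 339 world [[0.5122, -0.0621, 0.2144], [0.5205, -0.054, 0.2402], [0.5358, -0.0339, 0.2522]] tool [[-0.008, -0.0123, -0.0551], [0.0126, -0.0008, -0.0431], [0.0182, 0.0166, -0.0173]]
shift to (.54,-.04,z=.02) cm [-1.14 -0.38 17.71]
```

```bash
python3 -m crank '[[0.2,[-1.1,-0.4,4],[0.2,0,0]],[0.2,[-1.1,-0.4,8],[0.2,0,0]],[0.2,[-1.1,-0.4,11],[0.2,0,0]],[0.2,[-1.1,-0.4,14],[0.2,0,0]],[0.2,[-1.1,-0.4,16.5],[0.2,0,0]]]' | tail -2
python3 -m crank '[[0.2,[0,0,1],[0,0,0]],[0.2,[0,0,1.8],[0,0,0]],[0.2,[0,0,2.4],[0,0,0]],[0.2,[0,0,2.9],[0,0,0]],[0.2,[0,0,2.9],[0,0,0]]]' | tail -2
python3 -m crank '[[0.2,[0,0,0],[0,0,0]],[0.2,[0,0,0],[0,0,0]]]' | tail -2
python3 v.py
```

```text
force: [0.4, -0.2, -1.1]
opening: 0.364
force: [-0.6, -0.1, -0.6]
opening: 0.362
force: [-0.7, 0.4, -0.4]
opening: 0.362
t 27.5833 j [-0.293  0.386  1.817 -0.     0.936 -2.565] op 0.36206889320924723 F [-0.6578691   0.38126859 -0.42165839] tcp [ 0.54187354 -0.04050906  0.00602357]
turn deg [-0.15  0.08  0.  ]
wrist 7454 world [[0.5251, -0.0565, 0.0247], [0.5358, -0.0451, 0.0598], [0.5536, -0.0276, 0.0625]] tool [[-0.0109, -0.014, -0.0565], [0.0079, 0.0004, -0.0538], [0.0167, 0.0149, -0.0186]]
scene 249 world [[0.5247, -0.0572, 0.0094], [0.5337, -0.0479, 0.0513], [0.5692, 0.0162, 0.0611]] tool [[-0.0572, -0.0128, -0.055], [0.0115, -0.0002, -0.0453], [0.0175, 0.023, -0.0034]]
shift to (.54,-.04,z=.02) cm [ 0.11  0.16 -1.4 ]
```

```bash
python3 -m crank '[[0.2,[0,0,0.3],[0,0,0]],[0.2,[0,0,0.6],[0,0,0]],[0.2,[0,0,0.8],[0,0,0]],[0.2,[0,0,0.9],[0,0,0]],[0.2,[0,0,0.9],[0,0,0]]]' | tail -2
python3 -m crank '[[0.2,[0,0,0.05],[0,0,0]],[0.2,[0,0,0.1],[0,0,0]],[0.2,[0,0,0.1],[0,0,0]]]' | tail -4
python3 -m crank '[[0.2,[0,0,0.05],[0,0,0]],[0.2,[0,0,0.1],[0,0,0]],[0.2,[0,0,0.1],[0,0,0]]]' | tail -4
```

```text
force: [0.3, -0.1, -0.1]
opening: 0.362
tool_pos: [0.541, -0.0403, -0.0049]
orientation: [-1.079, 2.95, -0.001]
force: [-1.2, -0.1, 1.7]
opening: 0.363
tool_pos: [0.5412, -0.0402, -0.0051]
orientation: [-1.079, 2.95, -0.001]
force: [-2.8, 1.6, 8.6]
opening: 0.366
```

```bash
python3 -m crank '[[0.45,[0,0,-0.05],[0,0,0]],[0.6,[0,0,-0.05],[0,0,0]],[0.6,[0,0,-0.05],[0,0,0]],[0.6,[0,0,-0.05],[0,0,0]],[0.6,[0,0,-0.05],[0,0,0]]]' | tail -2
python3 -m crank '[[0.6,[0,0,-1],[0,0,0]],[0.6,[0,0,-3],[0,0,0]],[0.6,[0,0,-6],[0,0,0]],[0.6,[0,0,-10],[0,0,0]],[0.6,[0,0,-14],[0,0,0]]]' | tail -4
python3 -m crank '[[0.6,[0,0,0],[0,0,0]],[0.6,[0,0,0],[0,0,0]],[0.6,[0,0,0],[0,0,0]]]' | tail -4
python3 - <<'E'
from h import *
from m import red
for n in("wrist","scene","top"):
    f=viewer.grab_frame(n);w=pts(f,red(f));w=w[(abs(w[:,0]-.54)<.06)&(abs(w[:,1]+.04)<.06)&(w[:,2]>.012)]
    print(n,len(w),np.percentile(w,[1,50,99],axis=0).round(4).tolist() if len(w) else "")
    for l in("old_spool","spool"):
        for m in spotter.masks_of(f,l)[:3]:
            q=pts(f,m["mask"]);print(l,round(m["p"],2),np.median(q,0).round(3),q.min(0).round(3),q.max(0).round(3))
    if n=="scene": save(f,"j.png",(170,130,190,150),4)
E
```

```text
force: [-0.3, -0.4, 0.7]
opening: 0.6
tool_pos: [0.5398, -0.0399, 0.1358]
orientation: [1.079, -2.949, -0.001]
force: [1.0, 0.1, 0.8]
opening: 0.598
tool_pos: [0.5407, -0.0401, 0.1348]
orientation: [-1.079, 2.949, -0.002]
force: [0.4, 0.1, -0.7]
opening: 0.6
wrist 1670 [[0.525, -0.056, 0.0137], [0.5374, -0.0429, 0.0494], [0.5544, -0.0264, 0.0518]]
old_spool 0.67 [0.593 0.025 0.06 ] [0.576 0.008 0.011] [0.632 0.071 0.063]
spool 0.86 [ 0.546 -0.192  0.095] [ 0.517 -0.233  0.037] [ 0.577 -0.175  0.12 ]
spool 0.24 [ 0.729 -0.161  0.029] [ 0.725 -0.178  0.001] [ 0.747 -0.152  0.048]
scene 266 [[0.5243, -0.057, 0.0124], [0.5359, -0.0494, 0.0398], [0.554, -0.0301, 0.0509]]
old_spool 0.63 [0.593 0.023 0.04 ] [0.575 0.007 0.01 ] [0.615 0.048 0.062]
spool 0.9 [ 0.341 -0.1    0.038] [ 0.318 -0.12  -0.002] [ 0.369 -0.035  0.045]
spool 0.85 [ 0.545 -0.211  0.08 ] [ 0.518 -0.228  0.05 ] [ 0.581 -0.181  0.108]
top 78 [[0.5096, -0.0987, 0.0142], [0.5371, -0.0519, 0.0463], [0.554, -0.0401, 0.4529]]
old_spool 0.66 [ 0.385 -0.34   0.023] [ 0.367 -0.359 -0.002] [ 0.401 -0.323  0.04 ]
spool 0.81 [ 0.343 -0.097  0.041] [ 0.315 -0.12  -0.005] [ 0.368 -0.069  0.046]
spool 0.55 [ 0.549 -0.204  0.094] [ 0.52  -0.232  0.03 ] [ 0.577 -0.176  0.118]
```

View pics/j.png

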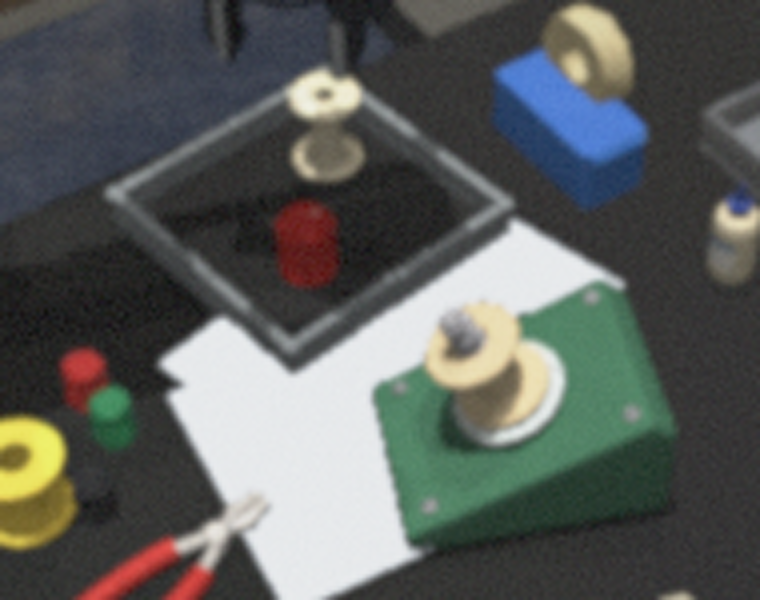

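The picture shows the cap standing upright in the tray (crop 307,245, so pixel 247,191). The beige spool is seated on the spindle and the cream spool is upright. The gripper is clear of everything.

```bash
python3 -c "
from bench import close_job
print(close_job())"
```

```text
the job is handed in; nothing more can be done
None
```

I unscrewed the red cap about 742° anticlockwise in three grips, lifted it off along the spindle and stood it open end down in the tray. I then backed the gripper off and handed the job in with about 29 s of the 72 s used.

**Last checks:**
- **Cap:** it stands upright at about (0.54, −0.04), roughly 35 mm from the tray's centre. Its top is about 0.051 m above the bench, so its open end is on the tray floor (0.010 m).
- **Spools:** the beige spool is still seated on its spindle. The cream spool in the tray is standing, with its measured position within about 5 mm of the start.
- **Unscrewing:** the wrist force stayed under about 9 N from gripping to release. A 1.5 mm test pull met only the cap's weight before I lifted.

**What disagreed:**
- **Missed first grip:** the fingers closed above the cap. They turned out to be about 45 mm farther back than the reported TCP and the stated 14 mm tip distance would put them, and I corrected this from the camera images.
- **Networks:** in the last top view, "old_spool" was reported at (0.385, −0.34), which is something else. The wrist and scene views placed it correctly.

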